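Load a pump plunger into the tip-down V fixture

TASK

Take the brass plunger from the wooden rest and lay it (do not drop it) in the two blue V saddles of the tipped-up plate, its lower end within about 15 mm of the steel end stop, and let go. Then press the plate down by its black rubber pad, against its spring, until it lies level and stays there by itself, and after that swing the red strap by its black knob squarely across over the plunger. Leave the steel plunger and the other things on the bench where they are.

Things in the scene. Friction and masses are not known exactly. Their poses are not given: they have to be found in the camera images.
- brass_plunger: yellow brass round bar, diameter 34 mm, length 150 mm, about 0.35 kg, with two copper bands, in one of the two grooves of the wooden rest. Origin at its middle on its axis; own x along its axis. The grooves, 90 mm apart, are V saddles near its ends with 74 mm free between them, so it can be taken at its middle from above; its axis lies 42 mm above the bench.
- steel_plunger: grey steel round bar of the same size and frame, in the other groove of the rest; to be left alone.
- v_center (a point): point of the hinged plate midway between the blue V saddles, on the axis that a seated plunger takes; 38 mm above the plate's top. Plate axes: x along the V, away from the hinge (uphill while tipped), z square to the plate, y = z cross x. Saddles: 24 mm thick, 62 mm wide, centred at x = -48 and +48 mm (72 mm free between), 90 degree grooves rising almost to the axis.
- end_stop (a point): middle of the face of the steel end stop at the plate's lower end, 85 mm below v_center along the plate's x, on the V axis; same axes. A plunger with its middle at v_center stands 10 mm clear of it. The stop is 36 mm wide and rises 5 mm above the axis. The plate is 110 mm wide, 10 mm thick and starts tipped up 0.48 rad (27.5 degrees), its far end high.
- press_pad (a point): centre of the top of the black rubber pad at the plate's free end, 225 mm from the hinge line along the plate's x; the pad is 40 mm (x) by 70 mm (y), the plate ends 25 mm beyond its centre. Same axes as v_center. At the start about 0.15 m above the bench, level at 0.049 m.
- plate_hinge (a point): point on the plate's hinge line, 40 mm above the bench, midway across the fixture. z is up, x points level toward the plate's free end, y along the hinge line. The plate's mid-thickness passes through it; in the plate's axes v_center lies 110 mm along and 43 mm above it, press_pad 225 mm and 9 mm.
- tilt_plate (a joint): angle of the plate: 0 tipped fully up, 0.48 rad level on its stops. A damped over-centre spring pushes it up, with about 10 to 12 N at the pad at first, fading as it goes down; if let go too soon it rises again. Beyond about 0.38 rad, loaded, it goes on down by itself and then stays level on its stops.
- strap_pivot (a point): point on the strap's pivot (axis square to the plate) at the height of the strap's upper face, 29 mm above the seated plunger's axis. Same axes as v_center, from which it lies -48 mm in x and 44 mm in y: above a post beside the lower V saddle.
- strap_knob (a point): centre of the top of the black upright round knob at the end of the red strap: diameter 16 mm, 35 mm tall above the strap, 76 mm from the pivot axis. The strap is 18 mm wide and 8 mm thick, and passes 4 mm over a seated plunger.
- strap (a joint): angle of the strap about the plate's z, counterclockwise from above: 0 when it points from the pivot along the plate's -x (toward and past the hinge), 1.57 squarely across over the plunger (pointing along -y); stop at 1.62. It stays where it is left (friction, about 1 N at the knob). It starts between -0.6 and 0.3.
- bottle: white sample bottle with a blue label band, 69 x 81 x 143 mm, bystander; origin under its middle
- timer: round white timer with black dial, 64 mm across, 39 mm tall, bystander; origin under its middle
- tape: roll of brown tape, 66 mm across, 25 mm tall, bystander; origin under its middle

How it is judged:
By the outcome, as a careful person would: the job done as asked, in the order asked, and still so for the second after the job is handed in, with the robot touching nothing.
It also fails if it takes over 67 s, if anything falls off the work surface, if the arm or the gripper's body presses on something with over 40 N, if the wrist force passes 120 N, or if a joint passes its speed limit or range.

ROBOT

A 6-joint arm with a two-finger parallel gripper is mounted at the origin on a cart in front of the work surface, level with it; the furniture and walls round the work are solid. World frame = base frame: x ahead of the robot, y to its left, z up, the work surface at z = 0. Lengths are in m, angles in rad, forces in N, time in s.
With the tool pointing down it reaches from about 0.275 to 0.975 m from the base axis. Payload 8.4 kg.
Tool frame: the origin (TCP) lies between the finger pads; the fingertips stand 22 mm ahead of it and the grasp point (between the pads) lies 3 mm ahead of it; z points along the fingers, y is the line along which they close (so a half turn about z gives the same grasp; the last joint's range is limited). The gripper opens to 92 mm and grips with 3 to 60 N. Pads are 20 mm wide; open, the fingers measure 128 mm over their backs; the gripper's body (75 mm by 189 mm) begins 69 mm behind the grasp point.
Start: joints at [-1.234, 0.353, 1.633, -0, 1.155, -0.002], TCP at [0.208, -0.589, 0.237] pointing down, gripper open.
Joint ranges: [-2.63, 2.63], [-0.92, 2.1], [0.06, 2.66], [-1.3, 4.44], [0, 2.69], [-3.02, 3.02]. Speed limits (rad/s): [2.22, 2.22, 2.79, 3.14, 3.14, 3.14].

INTERFACE

Orientations are given as a unit quaternion [x, y, z, w].
In Python, from workcell import * gives the robot as it stands.
- The arm moves only by the tool apply_moves, never from a script. Its argument "commands" is a list of rows, each an object with "linear": the shift along the world's x, y, z as a fraction of full scale, a list of three; "delta_rot": the turn, a rotation vector about the world's x, y, z as a fraction of full scale, a list of three; "claw": the closure, from -1 (fully open) to 1 (shut). A call has 1 to 5 rows; each row shifts and turns the commanded pose from where the row before left it; what a row does not reach is not made up. Full scale, the value 1, is 0.05 m for a shift and 0.12 rad for a turn. A row lasts 1/10 s, in which the tool goes at most 50 mm and 8.59 degrees, less where a joint would pass 70% of its speed; a pose out of reach is approached as far as the arm can. A call with a number of a shift or a turn outside -1 to 1 is refused whole. A call with a gripper value outside its range is refused whole. The fingers move at their own pace and stop on an object; the grip force is fixed at half the most. Time passes only in rows, so rows that do not move let the fingers close. It gives the time, the measured TCP pose, the force, the opening and the grip force at its end, in the units of the state.
- sense(): the state, without advancing time (a new reading comes with each control period).
- get_image(name): name is "scene" or "top" or "wrist"; returns (picture, depth): 400x640x3 uint8, blue, green, red; 400x640 float32, m along the optical axis (not along the pixel's ray), 0 where there is no reading.
- camera_model(name): a dict with "fx", "fy", "cx", "cy" (pixels), "R" (3x3) and "t" (3): a world point X has camera coordinates R X + t; the wrist camera has in their place "mount" (4x4, takes a point from camera to tool coordinates, whose origin is the TCP and whose axes are the flange's). Camera axes: x right, y down, z forward; pixel columns grow to the right and rows downward; lengths in m; the calibration is good to about 2 mm. The wrist camera is an equidistant fisheye: a pixel r from the principal point sees the ray r / f radians off the axis. A picture is of the moment at which its call begins: read the wrist's pose just before it. camera_model takes no time and is no camera call.
- finish_job(): hands the job in; it is judged then, once.
The state is a dict: "clock": time; "qpos": joint angles; "joint_vel": joint speeds; "joint_efforts": joint torques, N m; "tcp_pos": TCP position; "orientation": TCP orientation; "contact_force": force on the tool from outside, world axes, zero at the start; "ft_torque": the same for the moment, N m; "gripper_width": finger opening in m; "grasp_force": force on a finger pad.
Only numpy, scipy, OpenCV 4.12 (cv2) and the standard library are available. Lean on these libraries where they do the work, as an engineer would, in place of code of your own. Each camera call takes 0.05 s, during which the arm holds its last target. There are 200 camera calls.

## Working session

There is one attempt and no reset: what is moved stays moved. The work goes in short steps, Python scripts to look and compute and a tool call to move; the robot and the scene stay as the last step left them, time stands still between calls to the robot, and variables do not carry over. Pictures are saved under pics/ and viewed, at most 13 in all, crops included, and the job is handed in when it is done.

Besides the shell and the picture viewer there is one more tool, called after "Request:" in YAML: its name, and indented under it one key for each argument. apply_moves: Moves the arm, as the interface text tells. Shift numbers are shares of 0.05 m and turn numbers shares of 0.12 rad, none past 1 either way. Its arguments: {"type":"object","properties":{"commands":{"type":"array"}},"required":["commands"]}

```bash
mkdir -p pics; ls
cat > h.py <<'E'
from workcell import *
import numpy as np, cv2
def grab(n):
    im,d=get_image(n); return im,d,camera_model(n)
def pts(d,m):
    "world point per pixel from depth (scene/top)"
    v,u=np.mgrid[:d.shape[0],:d.shape[1]]
    c=np.stack([(u-m['cx'])/m['fx']*d,(v-m['cy'])/m['fy']*d,d],-1)
    return (c-np.array(m['t']))@np.array(m['R'])
E
python3 - <<'E'
from h import *
for n in ('scene','top'):
    im,d,m=grab(n); cv2.imwrite(f'pics/{n}0.png',im); np.savez(f'{n}0.npz',im=im,d=d)
    print(n,{k:np.round(v,3).tolist() for k,v in m.items()}, (d>0).mean())
print(sense())
E
```

```text
pics
scene {'fx': 454.262, 'fy': 454.262, 'cx': 322.142, 'cy': 196.824, 'R': [[-0.868, -0.496, -0.027], [-0.203, 0.404, -0.892], [0.453, -0.769, -0.451]], 't': [0.492, 0.196, 1.279]} 0.9960625
top {'fx': 490.917, 'fy': 490.917, 'cx': 322.39, 'cy': 196.346, 'R': [[0.014, -1.0, -0.001], [-0.992, -0.013, -0.122], [0.122, 0.003, -0.993]], 't': [0.053, 0.566, 1.359]} 0.9961171875
{'clock': 0.1, 'qpos': array([-1.23442512e+00,  3.53536059e-01,  1.63404465e+00,  2.02679689e-05,
        1.15519438e+00, -2.41785322e-03]), 'joint_vel': array([-3.98401929e-04, -2.34989111e-03, -1.75380696e-03,  8.22384519e-04,
       -7.15417909e-05, -1.16031061e-03]), 'joint_efforts': array([-1.03484155e-03, -5.94905448e+01, -3.34928906e+01,  6.97989366e-02,
        1.84491294e-02, -1.75007153e-05]), 'tcp_pos': array([ 0.20757664, -0.58909058,  0.23597197]), 'orientation': array([ 9.85687539e-01,  1.68581511e-01, -8.91212405e-05, -5.84533916e-04]), 'contact_force': array([-0.32035313, -0.08381647,  0.26254211]), 'ft_torque': array([-0.0120242 , -0.00841198,  0.0064103 ]), 'grasp_force': 0.0, 'gripper_width': 0.09161746824436431}
```

View pics/scene0.png

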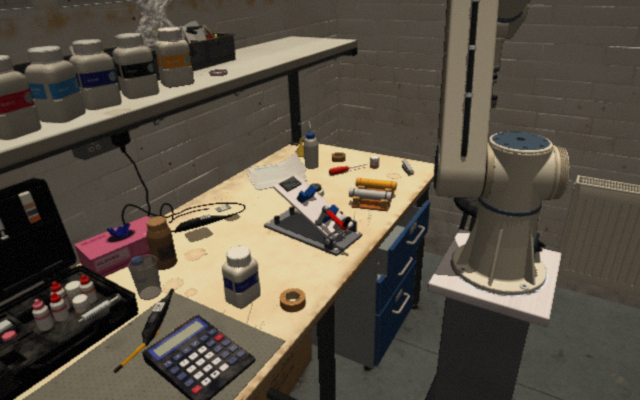

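View pics/top0.png

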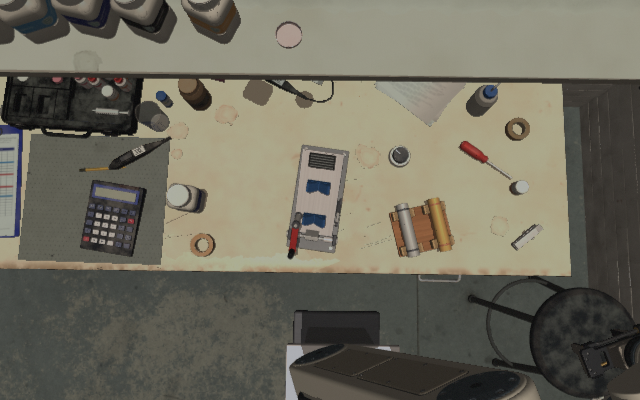

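The scene shows the fixture with its hinge side toward the robot. In the top view, brass is at about (441,222), the pad at (322,160), the saddles at (318,187) and (313,220), the knob at (292,253), and the overhead shelf is at rows <78. Next I'll measure these.

Run:
```python
from h import *
P={}
for n in ('scene','top'):
    z=np.load(n+'0.npz'); im,d=z['im'],z['d']; m=camera_model(n); W=pts(d,m); P[n]=W
    hsv=cv2.cvtColor(im,cv2.COLOR_BGR2HSV); H,S,V=cv2.split(hsv)
    box=np.zeros(H.shape,bool)
    if n=='top': box[130:270,270:460]=1
    else: box[160:255,255:405]=1
    for name,mk in dict(brass=(H>12)&(H<28)&(S>150)&(V>120),blue=(H>100)&(H<125)&(S>120),red=((H<6)|(H>172))&(S>150),dark=(V<50)).items():
        k,l,s,c=cv2.connectedComponentsWithStats((mk&box).astype(np.uint8))
        for i in range(1,k):
            if s[i,4]>25:
                w=W[(l==i)]; 
                print(n,name,s[i].tolist(),np.round(np.median(w,0),3),'min',np.round(np.percentile(w,5,axis=0),3),'max',np.round(np.percentile(w,95,axis=0),3))
W=P['top']
print('bench',W[240,370],W[110,350],'shelf edge',W[60,320],W[74,320])
W=P['scene']; print('shelf low', W[55,340],W[45,350])
z=np.load('top0.npz')['im']; cv2.imwrite('pics/c1.png',np.hstack([cv2.resize(z[140:270,275:365],None,fx=4.4,fy=4.4,interpolation=2),cv2.resize(z[190:265,380:460],None,fx=4.4,fy=4.4)[:0].reshape(0,0,3) if 0 else np.zeros((572,1,3),np.uint8)]))
z=np.load('scene0.npz')['im']; cv2.imwrite('pics/c2.png',cv2.resize(z[165:255,255:405],None,fx=5,fy=5,interpolation=2))
```

```text
scene brass [356, 178, 40, 9, 198] [ 0.483 -0.257  0.055] min [ 0.422 -0.273  0.047] max [ 0.551 -0.239  0.061]
scene blue [298, 186, 19, 16, 149] [0.572 0.074 0.138] min [0.56  0.052 0.122] max [0.585 0.106 0.15 ]
scene blue [330, 206, 8, 7, 36] [0.485 0.07  0.1  ] min [0.476 0.063 0.093] max [0.494 0.075 0.106]
scene blue [323, 215, 7, 7, 26] [0.488 0.114 0.087] min [0.483 0.097 0.077] max [0.496 0.119 0.098]
scene blue [388, 230, 17, 25, 244] [ 0.351 -0.172 -0.126] min [ 0.349 -0.226 -0.183] max [ 0.362 -0.105 -0.109]
scene red [330, 167, 19, 8, 94] [ 0.7   -0.361  0.021] min [ 0.679 -0.396  0.01 ] max [ 0.723 -0.338  0.029]
scene red [325, 210, 22, 20, 125] [0.438 0.141 0.111] min [0.407 0.128 0.092] max [0.47  0.15  0.127]
scene dark [298, 194, 15, 9, 61] [0.574 0.101 0.128] min [0.566 0.063 0.118] max [0.589 0.107 0.141]
scene dark [288, 207, 13, 15, 70] [0.664 0.031 0.015] min [0.633 0.021 0.011] max [0.677 0.066 0.036]
scene dark [275, 217, 9, 8, 40] [0.678 0.104 0.022] min [0.672 0.092 0.011] max [0.685 0.108 0.038]
scene dark [322, 216, 9, 7, 38] [0.489 0.114 0.084] min [0.
[... 614 characters left out ...]
.142] min [0.565 0.046 0.128] max [0.594 0.099 0.153]
top blue [302, 213, 23, 14, 228] [0.495 0.083 0.097] min [0.482 0.058 0.085] max [0.51  0.11  0.111]
top red [289, 228, 9, 23, 132] [0.441 0.137 0.114] min [0.417 0.128 0.1  ] max [0.465 0.145 0.127]
top dark [309, 153, 26, 13, 77] [0.654 0.073 0.157] min [0.641 0.032 0.149] max [0.663 0.097 0.163]
top dark [288, 249, 7, 9, 47] [0.404 0.142 0.126] min [0.393 0.135 0.107] max [0.414 0.148 0.132]
bench [ 0.44479956 -0.07770653  0.00122203] [ 0.83140661 -0.01792171 -0.00641536] shelf edge [0.77858393 0.06788053 0.4942956 ] [0.75105885 0.067502   0.49159817]
shelf low [ 1.05263829 -1.05994427  0.34553712] [ 0.7435841  -0.56086874  0.48212652]
```

View pics/c1.png

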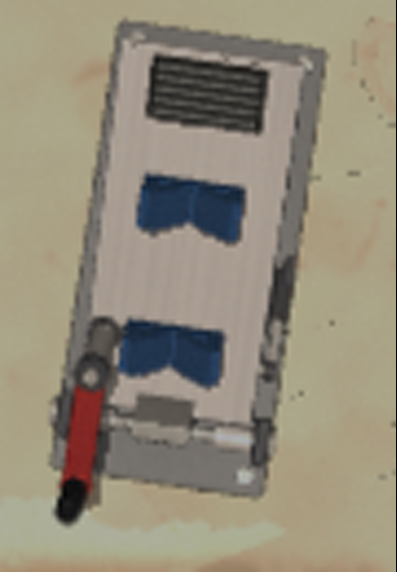

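View pics/c2.png

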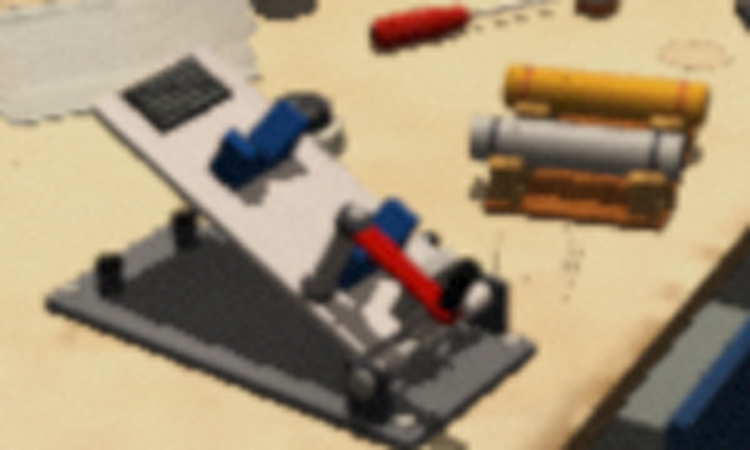

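The crops show the plate clear, with the strap lying along the plate's -x and slightly outward, and the knob at its near end. The brass bar is in the right groove with both ends free. Now a refined measurement.

```bash
cat > geo.py <<'E'
from h import *
def plane_hit(m,u,v,z):
    R=np.array(m['R']);t=np.array(m['t']); o=-R.T@t
    r=R.T@np.array([(u-m['cx'])/m['fx'],(v-m['cy'])/m['fy'],1]); return o+r*(z-o[2])/r[2]
E
python3 - <<'E'
from geo import *
z=np.load('top0.npz'); im,d=z['im'],z['d']; m=camera_model('top'); W=pts(d,m)
H,S,V=cv2.split(cv2.cvtColor(im,cv2.COLOR_BGR2HSV))
# pad
k=np.zeros(H.shape,np.uint8); k[148:174,305:342]=(V[148:174,305:342]<110)
k=cv2.morphologyEx(k,cv2.MORPH_CLOSE,np.ones((3,3)))
n,l,s,c=cv2.connectedComponentsWithStats(k); i=1+np.argmax(s[1:,4]); print('padcomp',s[i])
r=cv2.minAreaRect(np.argwhere(l==i)[:,::-1].astype(np.float32)); print(r)
pw=W[l==i]; print('pad depth mean',pw.mean(0),'ray',plane_hit(m,*r[0],0.15))
box=[plane_hit(m,*p,0.15) for p in cv2.boxPoints(r)]; print(np.round(box,3))
# plate plane
pl=np.zeros(H.shape,bool); pl[150:235,298:345]=1; pl&=(S<40)&(V>140)
q=W[pl]; cc=q.mean(0); nrm=np.linalg.svd(q-cc)[2][2]; nrm*=np.sign(nrm[2]); print('plate n',nrm,'tilt',np.arccos(nrm[2]),'yaw',np.arctan2(-nrm[1],-nrm[0]),'c',cc, pl.sum(), 'res',np.std((q-cc)@nrm))
# plate lateral edges
uv=np.argwhere(pl)
mid=[]
for row in range(165,225,4):
    cs=uv[uv[:,0]==row][:,1]
    if len(cs)>5: mid.append([(W[row,cs.min()]+W[row,cs.max()])/2, W[row,cs.min()],W[row,cs.max()]])
for a in mid: print(np.round(a,3).tolist())
# brass
b=np.zeros(H.shape,np.uint8); b[190:262,424:462]=((H>12)&(H<30)&(S>130)&(V>90))[190:262,424:462]
n,l,s,c=cv2.connectedComponentsWithStats(b); i=1+np.argmax(s[1:,4]); print('brass',s[i])
w=W[l==i]; print(np.median(w,0),np.percentile(w,[2,98],axis=0))
r=cv2.minAreaRect(np.argwhere(l==i)[:,::-1].astype(np.float32)); print(r)
print(np.round([plane_hit(m,*p,0.048) for p in cv2.boxPoints(r)],3),plane_hit(m,*r[0],0.05))
top=w[w[:,2]>0.054]; c0=top.mean(0); dv=np.linalg.svd(top-c0)[2][0]; print('top ridge',c0,dv, np.percentile((top-c0)@dv,[1,99]))
z=np.load('scene0.npz'); im,d=z['im'],z['d']; m2=camera_model('scene'); W2=pts(d,m2)
H,S,V=cv2.split(cv2.cvtColor(im,cv2.COLOR_BGR2HSV))
b=np.zeros(H.shape,bool); b[175:190,350:402]=((H>10)&(H<30)&(S>130)&(V>80))[175:190,350:402]
w=W2[b]; w=w[w[:,2]>.04]; c0=w.mean(0);dv=np.linalg.svd(w-c0)[2][0]; print('scene brass',c0,dv,np.percentile((w-c0)@dv,[1,99]))
E
```

```text
padcomp [308 148  34  23 443]
((324.4658508300781, 158.29010009765625), (31.605552673339844, 21.265108108520508), 6.709836959838867)
pad depth mean [0.64988836 0.06062583 0.13938486] ray [0.6520176  0.05645221 0.15      ]
[[0.628 0.101 0.15 ]
 [0.685 0.095 0.15 ]
 [0.676 0.012 0.15 ]
 [0.619 0.018 0.15 ]]
plate n [-0.04169993  0.99718778  0.06227075] tilt 1.5084852658355246 yaw -1.5290031482856377 c [0.56704301 0.06988955 0.10968609] 2038 res 0.033803716189948235
[[0.635, 0.066, 0.143], [0.635, 0.118, 0.139], [0.635, 0.013, 0.148]]
[[0.626, 0.065, 0.137], [0.626, 0.118, 0.132], [0.625, 0.012, 0.142]]
[[0.615, 0.068, 0.134], [0.615, 0.121, 0.13], [0.616, 0.015, 0.138]]
[[0.606, 0.068, 0.125], [0.606, 0.121, 0.12], [0.606, 0.015, 0.13]]
[[0.596, 0.07, 0.124], [0.596, 0.124, 0.118], [0.595, 0.017, 0.129]]
[[0.586, 0.072, 0.115], [0.586, 0.124, 0.112], [0.586, 0.019, 0.118]]
[[0.576, 0.073, 0.109], [0.576, 0.127, 0.103], [0.576, 0.019, 0.115]]
[[0.566, 0.074, 0.104], [0.565, 0.127, 0.101], [0.566, 0.021, 0.107]]
[[0.555, 0.074, 0.101], [0.555, 0.127, 0.097], [0.555, 0.021, 0.106]]
[[0.54
[... 317 characters left out ...]
 [0.505, 0.02, 0.062]]
[[0.492, 0.075, 0.071], [0.492, 0.119, 0.068], [0.493, 0.031, 0.074]]
brass [430 204  20  41 446]
[ 0.48701125 -0.26573841  0.05603164] [[ 0.43738379 -0.29119552  0.04035277]
 [ 0.54199009 -0.24292955  0.06392798]]
((440.1323547363281, 223.96823120117188), (40.29573059082031, 12.718826293945312), 76.50426483154297)
[[ 0.541 -0.239  0.048]
 [ 0.55  -0.274  0.048]
 [ 0.441 -0.298  0.048]
 [ 0.432 -0.264  0.048]] [ 0.49034151 -0.26847547  0.05      ]
top ridge [ 0.48579801 -0.26308524  0.07143561] [-0.06579838  0.23082015  0.97076909] [-0.02053136 -0.00407067]
scene brass [ 0.48016419 -0.24590788  0.05682869] [-0.36971007  0.82804024  0.42150188] [-0.02879241  0.01213806]
```

```bash
cat > fit.py <<'E'
from geo import *
from scipy.optimize import least_squares
def proj(m,X):
    c=np.asarray(X)@np.array(m['R']).T+np.array(m['t']); return np.stack([m['fx']*c[:,0]/c[:,2]+m['cx'],m['fy']*c[:,1]/c[:,2]+m['cy']],1)
def plate_T(h,tilt=0.48):
    cy,sy=np.cos(h[2]),np.sin(h[2]); ct,st=np.cos(tilt),np.sin(tilt)
    x=np.array([cy*ct,sy*ct,st]); y=np.array([-sy,cy,0]); return np.stack([x,y,np.cross(x,y)],1)
def pt(h,p,tilt=0.48): return np.array([h[0],h[1],0.04])+plate_T(h,tilt)@np.array(p)
E
python3 - <<'E'
from fit import *
mt,ms=camera_model('top'),camera_model('scene')
top=np.array([[153,57],[267,70],[262,132],[147,117]])/4.4+[275,140]
sc=np.array([[121,95],[193,53],[232,95],[165,133]])/5+[255,165]
C=np.array([[.245,.035,.009],[.245,-.035,.009],[.205,-.035,.009],[.205,.035,.009]])
f=lambda h:np.r_[(proj(mt,[pt(h,c) for c in C])-top-(-.4)*0).ravel(),(proj(ms,[pt(h,c) for c in C])-sc).ravel()]
s=least_squares(f,[.43,.09,-.11]); h=s.x; print(h,np.round(s.fun,1))
T=plate_T(h)
z=np.load('top0.npz'); im,d=z['im'],z['d']; W=pts(d,mt)
H,S,V=cv2.split(cv2.cvtColor(im,cv2.COLOR_BGR2HSV))
pl=np.zeros(H.shape,bool); pl[165:220,300:345]=1; pl&=(S<40)&(V>140)
L=(W[pl]-[h[0],h[1],.04])@T; g=abs(L[:,2]-.005)<.02
print('plate local z med',np.median(L[g,2]),'y range',np.percentile(L[g,1],[1,99]), 'slope z vs x,y',np.linalg.lstsq(np.c_[L[g,:2],np.ones(g.sum())],L[g,2],rcond=None)[0])
bl=(H>100)&(H<125)&(S>120); bl[:, :295]=0; bl[:,345:]=0; bl[:170]=0;bl[235:]=0
L=(W[bl]-[h[0],h[1],.04])@T
for lo,hi in((.03,.09),(.13,.19)):
    q=L[(L[:,0]>lo)&(L[:,0]<hi)]; print('saddle',np.percentile(q,[3,50,97],axis=0).round(4).tolist())
for n,p in dict(v=(.11,0,.043),stop=(.025,0,.043),pad=(.225,0,.009),piv=(.062,.044,.072)).items(): print(n,pt(h,p).round(4),'level',pt(h,p,0).round(4))
rd=((H<6)|(H>172))&(S>150); rd[:220]=0; rd[:,:280]=0; rd[:,305:]=0; rd[255:]=0
L=(W[rd]-[h[0],h[1],.04])@T; print('red',np.percentile(L,[3,50,97],axis=0).round(4).tolist())
for name,m,b in (('top',mt,(190,262,422,462)),('scene',ms,(172,192,345,405))):
    z=np.load(name+'0.npz'); W=pts(z['d'],m); k=np.zeros(W.shape[:2],np.uint8); q=W[b[0]:b[1],b[2]:b[3]]
    k[b[0]:b[1],b[2]:b[3]]=(q[...,2]>.047)&(q[...,2]<.075)
    n,l,st,c=cv2.connectedComponentsWithStats(k); i=1+np.argmax(st[1:,4])
    w=W[l==i]; c0=w[:,:2].mean(0); dv=np.linalg.svd(w[:,:2]-c0)[2][0]; dv*=np.sign(dv[0])
    a=(w[:,:2]-c0)@dv; e=np.percentile(a,[1,99]); o=(w[:,:2]-c0)@[-dv[1],dv[0]]
    print(name,'brass',st[i],c0,dv,e,np.percentile(o,[2,98]),'mid',c0+dv*e.mean())
E
```

```text
[ 0.44856367  0.08436228 -0.10891412] [-0.4 -0.3  0.3 -0.1 -0.3  0.4 -0.5  0.6 -0.2 -1.  -0.5 -0.3  0.5 -1.1
  0.  -0.7]
plate local z med 0.005055439087114264 y range [-0.05123219  0.05284614] slope z vs x,y [ 0.00318027 -0.01124019  0.00460409]
saddle [[0.0549, -0.0229, 0.0122], [0.0696, 0.0053, 0.03], [0.0766, 0.0319, 0.0423]]
saddle [[0.1507, -0.0253, 0.0113], [0.1639, 0.0034, 0.0308], [0.1718, 0.0301, 0.0425]]
v [0.5258 0.0759 0.1289] level [0.5579 0.0724 0.083 ]
stop [0.4509 0.0841 0.0897] level [0.4734 0.0816 0.083 ]
pad [0.6428 0.0631 0.1519] level [0.6722 0.0599 0.049 ]
piv [0.475  0.1257 0.1325] level [0.515  0.1214 0.112 ]
red [[-0.0058, 0.0428, 0.0658], [0.0226, 0.0503, 0.0714], [0.0504, 0.0584, 0.0762]]
top brass [428 198  24  54 604] [ 0.48858176 -0.26533814] [0.97199152 0.23501594] [-0.07215638  0.07379967] [-0.0164859   0.01419241] mid [ 0.48938039 -0.26514504]
scene brass [356 178  41   9 219] [ 0.48447456 -0.25852797] [0.97292896 0.23110439] [-0.07171211  0.07456969] [-0.01767503  0.01245071] mid [ 0.48586467 -0.25819777]
```

Request:
apply_moves:
  commands:
    - {"linear": [0.56, 0.65, -0.11], "delta_rot": [0, 0, -0.09], "claw": -0.5}
    - {"linear": [0.56, 0.65, -0.11], "delta_rot": [0, 0, -0.09], "claw": -0.5}
    - {"linear": [0.56, 0.65, -0.11], "delta_rot": [0, 0, -0.09], "claw": -0.5}
    - {"linear": [0.56, 0.65, -0.11], "delta_rot": [0, 0, -0.09], "claw": -0.5}
    - {"linear": [0.56, 0.65, -0.11], "delta_rot": [0, 0, -0.09], "claw": -0.5}

```text
clock: 0.6
tcp_pos: [0.3484, -0.4254, 0.2087]
orientation: [0.99, 0.142, -0.0, -0.0]
contact_force: [0.8, 0.1, 0.8]
gripper_width: 0.0688
grasp_force: 0.0
```

Request:
apply_moves:
  commands:
    - {"linear": [0.56, 0.65, -0.11], "delta_rot": [0, 0, -0.09], "claw": -0.5}
    - {"linear": [0.56, 0.65, -0.11], "delta_rot": [0, 0, -0.09], "claw": -0.5}
    - {"linear": [0.56, 0.65, -0.11], "delta_rot": [0, 0, -0.09], "claw": -0.5}
    - {"linear": [0.56, 0.65, -0.11], "delta_rot": [0, 0, -0.09], "claw": -0.5}
    - {"linear": [0.56, 0.65, -0.11], "delta_rot": [0, 0, -0.09], "claw": -0.5}

```text
clock: 1.1
tcp_pos: [0.4885, -0.2629, 0.1812]
orientation: [0.993, 0.115, -0.0, -0.0]
contact_force: [0.4, -0.3, 0.2]
gripper_width: 0.069
grasp_force: 0.0
```

Request:
apply_moves:
  commands:
    - {"linear": [0, 0, 0], "delta_rot": [0, 0, 0], "claw": -0.5}
    - {"linear": [0, 0, 0], "delta_rot": [0, 0, 0], "claw": -0.5}

```text
clock: 1.3
tcp_pos: [0.4878, -0.2638, 0.1812]
orientation: [0.993, 0.116, -0.001, -0.0]
contact_force: [-0.0, 0.2, -0.2]
gripper_width: 0.0688
grasp_force: 0.0
```

```bash
cat > wr.py <<'E'
from fit import *
from scipy.spatial.transform import Rotation as Ro
def st():
    s=sense(); R=Ro.from_quat(s['orientation']).as_matrix(); return s,R
def wproj(X,s,R):
    m=camera_model('wrist'); M=np.array(m['mount']); t=(np.asarray(X)-s['tcp_pos'])@R
    c=(t-M[:3,3])@M[:3,:3]; th=np.arctan2(np.hypot(c[:,0],c[:,1]),c[:,2]); ph=np.arctan2(c[:,1],c[:,0])
    return np.stack([m['cx']+m['fx']*th*np.cos(ph),m['cy']+m['fy']*th*np.sin(ph)],1)
def wpts(d,s,R):
    m=camera_model('wrist'); M=np.array(m['mount']); v,u=np.mgrid[:d.shape[0],:d.shape[1]]
    a=(u-m['cx'])/m['fx'];b=(v-m['cy'])/m['fy'];r=np.hypot(a,b)+1e-9; k=np.tan(np.minimum(r,1.5))/r
    c=np.stack([a*k*d,b*k*d,d],-1); return ((c@M[:3,:3].T+M[:3,3])@R.T)+s['tcp_pos']
def rep(s):
    R=Ro.from_quat(s['orientation']).as_matrix(); print('t',round(s['clock'],2),'tcp',s['tcp_pos'].round(4),'x',R[:,0].round(3),'z',R[:,2].round(3),'F',s['contact_force'].round(1),'w',round(s['gripper_width'],4),'gf',round(s['grasp_force'],1),'q',np.round(s['qpos'],2))
E
python3 - <<'E'
from wr import *
s,R=st(); rep(s); im,d=get_image('wrist'); cv2.imwrite('pics/w1.png',im)
W=wpts(d,s,R)
k=((W[...,2]>.047)&(W[...,2]<.07)&(abs(W[...,0]-.489)<.12)&(abs(W[...,1]+.265)<.045)).astype(np.uint8)
n,l,q,c=cv2.connectedComponentsWithStats(k); i=1+np.argmax(q[1:,4]); w=W[l==i]
c0=w[:,:2].mean(0); dv=np.linalg.svd(w[:,:2]-c0)[2][0]; dv*=np.sign(dv[0]); a=(w[:,:2]-c0)@dv;o=(w[:,:2]-c0)@[-dv[1],dv[0]]
print(q[i],c0,dv,np.percentile(a,[1,99]),np.percentile(o,[1,99]),'ztop',np.percentile(w[:,2],98))
E
```

```text
t 1.3 tcp [ 0.4878 -0.2638  0.1812] x [ 0.973  0.231 -0.001] z [-0.001  0.    -1.   ] F [-0.   0.2 -0.2] w 0.0688 gf 0.0 q [-0.5   0.31  1.84 -0.    1.    0.84]
[ 302  115   36  156 5139] [ 0.49553867 -0.263562  ] [0.9725121  0.23285233] [-0.07794342  0.06832636] [-0.01570371  0.01551939] ztop 0.059387334829274316
```

View pics/w1.png

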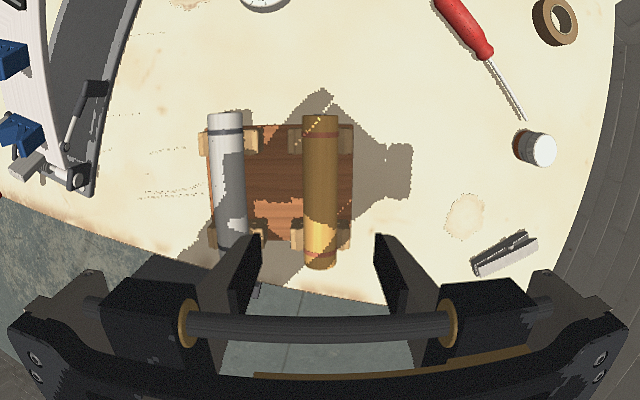

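The wrist view shows the brass bar squarely between the fingers, axis at column ≈320, nothing in the way. Its middle is at (0.491, -0.265), so I'll descend and grip.

Request:
apply_moves:
  commands:
    - {"linear": [0.06, -0.02, -0.7], "delta_rot": [0, 0, 0], "claw": -0.5}
    - {"linear": [0, 0, -0.7], "delta_rot": [0, 0, 0], "claw": -0.5}
    - {"linear": [0, 0, -0.6], "delta_rot": [0, 0, 0], "claw": -0.5}
    - {"linear": [0, 0, -0.5], "delta_rot": [0, 0, 0], "claw": -0.5}
    - {"linear": [0, 0, -0.2], "delta_rot": [0, 0, 0], "claw": -0.5}

```text
clock: 1.85
tcp_pos: [0.4885, -0.2661, 0.0445]
orientation: [0.993, 0.114, -0.001, -0.001]
contact_force: [-0.2, 0.9, -1.1]
gripper_width: 0.0693
grasp_force: 0.0
```

Request:
apply_moves:
  commands:
    - {"linear": [0, 0, 0], "delta_rot": [0, 0, 0], "claw": 1}
    - {"linear": [0, 0, 0], "delta_rot": [0, 0, 0], "claw": 1}
    - {"linear": [0, 0, 0], "delta_rot": [0, 0, 0], "claw": 1}
    - {"linear": [0, 0, 0], "delta_rot": [0, 0, 0], "claw": 1}
    - {"linear": [0, 0, 0], "delta_rot": [0, 0, 0], "claw": 1}

```text
clock: 2.35
tcp_pos: [0.4912, -0.2654, 0.0476]
orientation: [0.993, 0.115, 0.001, 0.0]
contact_force: [-1.4, 1.0, 5.7]
gripper_width: 0.0335
grasp_force: 30.0
```

Request:
apply_moves:
  commands:
    - {"linear": [0, 0, 0.3], "delta_rot": [0, 0, 0], "claw": 1}
    - {"linear": [0, 0, 0.8], "delta_rot": [0, 0, 0], "claw": 1}
    - {"linear": [0, 0, 0.9], "delta_rot": [0, 0, 0], "claw": 1}
    - {"linear": [0, 0, 0.9], "delta_rot": [0, 0, 0], "claw": 1}
    - {"linear": [0, 0, 0.5], "delta_rot": [0, 0, 0], "claw": 1}

```text
clock: 2.85
tcp_pos: [0.4916, -0.2659, 0.2212]
orientation: [0.993, 0.115, 0.002, 0.001]
contact_force: [0.4, 0.1, -4.5]
gripper_width: 0.033
grasp_force: 30.0
```

Run:
```python
from wr import *
s,R=st(); rep(s); im,d=get_image('wrist'); W=wpts(d,s,R)
L=(W-s['tcp_pos'])@R
k=((abs(L[...,1])<.013)&(abs(L[...,0])<.12)&(L[...,2]>-.02)&(L[...,2]<.02)&(d>0)).astype(np.uint8)
n,l,q,c=cv2.connectedComponentsWithStats(k)
i=1+np.argmax(q[1:,4]); w=L[l==i]; print(q[i],np.percentile(w,[1,50,99],axis=0).round(4).tolist())
for a in np.arange(-.08,.09,.02):
    g=abs(w[:,0]-a)<.006
    if g.any(): print(round(a,2),g.sum(),'ztop',np.percentile(w[g,2],3).round(4),'ymid',np.percentile(w[g,1],[5,95]).mean().round(4))
h=np.array([.44856,.08436,-.10891]); T=plate_T(h)
Rt=np.stack([T[:,0],-T[:,1],-T[:,2]],1); print('rotvec needed',(Ro.from_matrix(Rt)*Ro.from_matrix(R).inv()).as_rotvec(), 'v',pt(h,(.11,.002,.043)), 'zplate',T[:,2],'x',T[:,0])
```

```text
t 2.85 tcp [ 0.4916 -0.2659  0.2212] x [0.973 0.229 0.003] z [ 0.004 -0.002 -1.   ] F [ 0.4  0.1 -4.5] w 0.033 gf 30.0 q [-0.5   0.26  1.8  -0.    1.08  0.84]
[ 290  123   57  193 9992] [[-0.0256, -0.0127, -0.0119], [0.0328, -0.0001, -0.0096], [0.0743, 0.0127, -0.0038]]
-0.02 807 ztop -0.0115 ymid -0.0
0.0 969 ztop -0.0115 ymid -0.0001
0.02 1162 ztop -0.0114 ymid -0.0
0.04 1333 ztop -0.0116 ymid -0.0
0.06 1444 ztop -0.0118 ymid -0.0
0.08 167 ztop -0.01 ymid 0.0
rotvec needed [ 0.03227576 -0.47796834 -0.33266182] v [0.52602989 0.07790116 0.12893649] zplate [-0.45904321  0.05019301  0.88699492] x [ 0.88173962 -0.09641176  0.46177918]
```

Request:
apply_moves:
  commands:
    - {"linear": [-0.013, 0.7, -0.035], "delta_rot": [0.027, -0.398, -0.277], "claw": 1}
    - {"linear": [-0.013, 0.7, -0.035], "delta_rot": [0.027, -0.398, -0.277], "claw": 1}
    - {"linear": [-0.013, 0.7, -0.035], "delta_rot": [0.027, -0.398, -0.277], "claw": 1}
    - {"linear": [-0.013, 0.7, -0.035], "delta_rot": [0.027, -0.398, -0.277], "claw": 1}
    - {"linear": [-0.013, 0.7, -0.035], "delta_rot": [0.027, -0.398, -0.277], "claw": 1}

```text
clock: 3.4
tcp_pos: [0.4864, -0.0892, 0.2075]
orientation: [0.992, 0.031, 0.12, 0.005]
contact_force: [1.4, -0.1, -3.1]
gripper_width: 0.0334
grasp_force: 30.0
```

Request:
apply_moves:
  commands:
    - {"linear": [-0.013, 0.7, -0.035], "delta_rot": [0.027, -0.398, -0.277], "claw": 1}
    - {"linear": [-0.013, 0.7, -0.035], "delta_rot": [0.027, -0.398, -0.277], "claw": 1}
    - {"linear": [-0.013, 0.7, -0.035], "delta_rot": [0.027, -0.398, -0.277], "claw": 1}
    - {"linear": [-0.013, 0.7, -0.035], "delta_rot": [0.027, -0.398, -0.277], "claw": 1}
    - {"linear": [-0.013, 0.65, -0.035], "delta_rot": [0.027, -0.398, -0.277], "claw": 1}

```text
clock: 3.9
tcp_pos: [0.4833, 0.0701, 0.1991]
orientation: [0.973, -0.047, 0.227, 0.012]
contact_force: [-0.0, -1.1, -3.2]
gripper_width: 0.0331
grasp_force: 30.0
```

Request:
apply_moves:
  commands:
    - {"linear": [0, 0, 0], "delta_rot": [0, 0, 0], "claw": 1}
    - {"linear": [0, 0, 0], "delta_rot": [0, 0, 0], "claw": 1}
    - {"linear": [0, 0, 0], "delta_rot": [0, 0, 0], "claw": 1}

```text
clock: 4.2
tcp_pos: [0.4844, 0.0681, 0.1993]
orientation: [0.973, -0.046, 0.226, 0.013]
contact_force: [0.1, -0.4, -3.5]
gripper_width: 0.0331
grasp_force: 30.0
```

Run:
```python
from wr import *
s,R=st(); rep(s); im,d=get_image('wrist'); cv2.imwrite('pics/w2.png',im); W=wpts(d,s,R)
h=np.array([.44856,.08436,-.10891]); T=plate_T(h)
Rt=np.stack([T[:,0],-T[:,1],-T[:,2]],1); print('rot err',(Ro.from_matrix(Rt)*Ro.from_matrix(R).inv()).as_rotvec())
H,S,V=cv2.split(cv2.cvtColor(im,cv2.COLOR_BGR2HSV))
L=(W-[h[0],h[1],.04])@T
bl=(H>100)&(H<125)&(S>120)&(d>0)
for lo,hi in((.03,.09),(.13,.19)):
    q=L[bl&(L[...,0]>lo)&(L[...,0]<hi)&(abs(L[...,1])<.05)]
    if len(q): print('saddle',len(q),np.percentile(q,[2,50,98],axis=0).round(4).tolist())
pad=(V<70)&(L[...,0]>.195)&(L[...,0]<.255)&(abs(L[...,1])<.05)&(L[...,2]>0)&(L[...,2]<.02)
q=L[pad]; 
if len(q): print('pad',len(q),np.percentile(q,[2,50,98],axis=0).round(4).tolist())
g=(L[...,0]>.09)&(L[...,0]<.25)&(abs(L[...,1])<.07)&(abs(L[...,2]-.005)<.008)&(S<50)&(V>100)&(d>0); q=L[g]; print('plate',len(q),np.percentile(q,[1,50,99],axis=0).round(4).tolist())
```

```text
t 4.2 tcp [0.4844 0.0681 0.1993] x [ 0.894 -0.085  0.441] z [ 0.438 -0.046 -0.898] F [ 0.1 -0.4 -3.5] w 0.0331 gf 30.0 q [ 0.24  0.01  2.26 -0.34  0.47  2.17]
rot err [ 0.00186006 -0.0238745  -0.01244447]
saddle 90 [[0.0731, 0.0202, 0.0088], [0.075, 0.0331, 0.0141], [0.0758, 0.0364, 0.0383]]
saddle 845 [[0.1332, -0.0322, 0.0224], [0.1592, 0.0245, 0.0375], [0.1711, 0.0341, 0.2122]]
pad 2121 [[0.2062, -0.0308, 0.0068], [0.2232, 0.0017, 0.0084], [0.2442, 0.036, 0.0099]]
plate 12782 [[0.0924, -0.0506, 0.0025], [0.1892, 0.0177, 0.0045], [0.2488, 0.0579, 0.0098]]
```

View pics/w2.png

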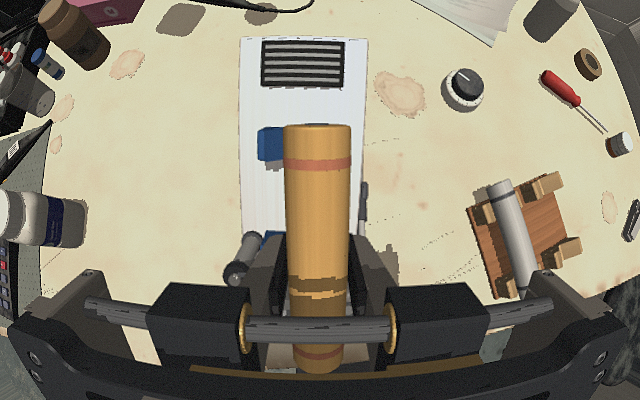

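The wrist view shows the bar gripped, tilted along the plate; the fixture centre sits about 3 mm toward +y of my fit. I'll correct for that and approach along the plate normal.

Request:
apply_moves:
  commands:
    - {"linear": [0.19, 0.13, -0.31], "delta_rot": [0.01, -0.1, -0.05], "claw": 1}
    - {"linear": [0.19, 0.14, -0.31], "delta_rot": [0.01, -0.1, -0.05], "claw": 1}
    - {"linear": [0, 0, 0], "delta_rot": [0, 0, 0], "claw": 1}
    - {"linear": [0, 0, 0], "delta_rot": [0, 0, 0], "claw": 1}

```text
clock: 4.65
tcp_pos: [0.5034, 0.0813, 0.1681]
orientation: [0.97, -0.053, 0.237, 0.013]
contact_force: [0.0, -0.3, -3.0]
gripper_width: 0.0335
grasp_force: 30.0
```

```bash
cat > chk.py <<'E'
from wr import *
s,R=st(); rep(s)
h=np.array([.44856-.003*np.sin(-.10891),.08436+.003*np.cos(.10891),-.10891]); T=plate_T(h)
Rt=np.stack([T[:,0],-T[:,1],-T[:,2]],1); e=(Ro.from_matrix(Rt)*Ro.from_matrix(R).inv()).as_rotvec()
b=s['tcp_pos']+.0055*R[:,2]; L=(b-[h[0],h[1],.04])@T
print('rot units',(e/.12).round(3),'bar mid in plate',L.round(4),'to seat, units',((T@(np.array([.108,0,.043])-L))/.05).round(3))
E
python3 chk.py
```

```text
t 4.65 tcp [0.5034 0.0813 0.1681] x [ 0.882 -0.097  0.461] z [ 0.458 -0.05  -0.887] F [ 0.  -0.3 -3. ] w 0.0335 gf 30.0 q [ 0.27  0.1   2.26 -0.49  0.37  2.37]
rot units [-0.003 -0.005  0.007] bar mid in plate [ 1.078e-01 -1.000e-04  8.290e-02] to seat, units [ 0.37  -0.038 -0.705]
```

Request:
apply_moves:
  commands:
    - {"linear": [0.11, -0.011, -0.21], "delta_rot": [0, 0, 0], "claw": 1}
    - {"linear": [0.11, -0.011, -0.21], "delta_rot": [0, 0, 0], "claw": 1}
    - {"linear": [0.08, -0.008, -0.16], "delta_rot": [0, 0, 0], "claw": 1}
    - {"linear": [0.037, -0.004, -0.07], "delta_rot": [0, 0, 0], "claw": 1}
    - {"linear": [0, 0, 0], "delta_rot": [0, 0, 0], "claw": 1}

```text
clock: 5.15
tcp_pos: [0.5206, 0.0799, 0.1362]
orientation: [0.97, -0.053, 0.238, 0.013]
contact_force: [-0.2, -0.0, -3.5]
gripper_width: 0.0332
grasp_force: 30.0
```

```bash
python3 chk.py
```

```text
t 5.15 tcp [0.5206 0.0799 0.1362] x [ 0.881 -0.098  0.463] z [ 0.46  -0.05  -0.887] F [-0.2 -0.  -3.5] w 0.0332 gf 30.0 q [ 0.25  0.19  2.26 -0.61  0.29  2.48]
rot units [-0.008  0.009  0.008] bar mid in plate [0.1083 0.0004 0.0465] to seat, units [ 0.026 -0.011 -0.066]
```

Request:
apply_moves:
  commands:
    - {"linear": [0.01, -0.005, -0.025], "delta_rot": [0, 0, 0], "claw": 1}
    - {"linear": [0.01, -0.003, -0.025], "delta_rot": [0, 0, 0], "claw": 1}
    - {"linear": [0, 0, 0], "delta_rot": [0, 0, 0], "claw": 1}

```text
clock: 5.45
tcp_pos: [0.5218, 0.0803, 0.134]
orientation: [0.97, -0.053, 0.238, 0.012]
contact_force: [-0.9, 0.1, 1.0]
gripper_width: 0.0332
grasp_force: 30.0
```

Request:
apply_moves:
  commands:
    - {"linear": [0.01, -0.001, -0.02], "delta_rot": [0, 0, 0], "claw": 1}
    - {"linear": [0, 0, 0], "delta_rot": [0, 0, 0], "claw": 1}

```text
clock: 5.65
tcp_pos: [0.5222, 0.0805, 0.1334]
orientation: [0.97, -0.053, 0.239, 0.012]
contact_force: [-12.5, 2.9, 17.9]
gripper_width: 0.0331
grasp_force: 30.0
```

```bash
python3 chk.py
```

```text
t 5.65 tcp [0.5222 0.0805 0.1334] x [ 0.88  -0.098  0.464] z [ 0.462 -0.049 -0.886] F [-12.5   2.9  17.9] w 0.0331 gf 30.0 q [ 0.25  0.2   2.26 -0.62  0.28  2.5 ]
rot units [-0.017  0.024  0.002] bar mid in plate [0.1085 0.0011 0.0434] to seat, units [-0.007 -0.022 -0.011]
```

Contact is along the plate normal, so the bar is seated. I'll ease off and release.

Request:
apply_moves:
  commands:
    - {"linear": [-0.006, 0, 0.011], "delta_rot": [0, 0, 0], "claw": 1}
    - {"linear": [0, 0, 0], "delta_rot": [0, 0, 0], "claw": 0.1}
    - {"linear": [0, 0, 0], "delta_rot": [0, 0, 0], "claw": -0.3}
    - {"linear": [0, 0, 0], "delta_rot": [0, 0, 0], "claw": -0.3}
    - {"linear": [0, 0, 0], "delta_rot": [0, 0, 0], "claw": -0.3}

```text
clock: 6.15
tcp_pos: [0.5217, 0.0801, 0.1329]
orientation: [0.97, -0.053, 0.238, 0.012]
contact_force: [-0.1, -0.1, 0.0]
gripper_width: 0.0594
grasp_force: 0.0
```

```bash
python3 chk.py
```

```text
t 6.15 tcp [0.5217 0.0801 0.1329] x [ 0.881 -0.097  0.463] z [ 0.46  -0.049 -0.887] F [-0.1 -0.1  0. ] w 0.0594 gf 0.0 q [ 0.25  0.2   2.26 -0.62  0.28  2.5 ]
rot units [-0.01   0.01   0.001] bar mid in plate [0.1078 0.0007 0.0431] to seat, units [ 0.002 -0.015 -0.   ]
```

Request:
apply_moves:
  commands:
    - {"linear": [-0.15, 0.016, 0.29], "delta_rot": [0, 0, 0], "claw": -0.3}
    - {"linear": [-0.3, 0.033, 0.58], "delta_rot": [0, 0, 0], "claw": -0.3}
    - {"linear": [-0.4, 0.04, 0.78], "delta_rot": [0, 0, 0], "claw": -0.3}
    - {"linear": [-0.3, 0.033, 0.58], "delta_rot": [0, 0, 0], "claw": -0.3}
    - {"linear": [0, 0, 0], "delta_rot": [0, 0, 0], "claw": -0.3}

```text
clock: 6.65
tcp_pos: [0.4648, 0.0869, 0.2484]
orientation: [0.969, -0.053, 0.241, 0.011]
contact_force: [0.4, 0.3, -0.1]
gripper_width: 0.0595
grasp_force: 0.0
```

```bash
cat > look.py <<'E'
from wr import *
import sys
s,R=st(); rep(s)
h=np.array([.44856-.003*np.sin(-.10891),.08436+.003*np.cos(.10891),-.10891]); tilt=float(sys.argv[2]); T=plate_T(h,tilt)
ims={n:get_image(n) for n in ('scene','top','wrist')}
for n,(im,d) in ims.items():
    W=wpts(d,s,R) if n=='wrist' else pts(d,camera_model(n)); L=(W-[h[0],h[1],.04])@T
    H,S,V=cv2.split(cv2.cvtColor(im,cv2.COLOR_BGR2HSV))
    k=(H>8)&(H<30)&(S>100)&(V>60)&(d>0)&(abs(L[...,1])<.025)&(L[...,0]>0)&(L[...,0]<.22)&(L[...,2]>.04)&(L[...,2]<.075)
    if k.sum()>5: print(n,'brass',k.sum(),np.percentile(L[k],[1,50,99],axis=0).round(4).tolist())
    r=((H<6)|(H>172))&(S>130)&(d>0)&(abs(L[...,0]-.03)<.13)&(abs(L[...,1])<.15)&(L[...,2]>.055)&(L[...,2]<.09)
    if r.sum()>5: print(n,'red',r.sum(),np.percentile(L[r],[1,50,99],axis=0).round(4).tolist(), np.polyfit(L[r][:,0],L[r][:,1],1))
a=ims['scene'][0][155:255,255:405]; cv2.imwrite(f'pics/{sys.argv[1]}.png',np.hstack([cv2.resize(a,(600,400),interpolation=2)]) if len(sys.argv)<4 else ims[sys.argv[3]][0])
E
python3 look.py s2 0.48
```

```text
t 6.65 tcp [0.4648 0.0869 0.2484] x [ 0.878 -0.098  0.468] z [ 0.466 -0.047 -0.884] F [ 0.4  0.3 -0.1] w 0.0595 gf 0.0 q [ 0.32 -0.11  2.24 -0.35  0.59  2.25]
scene brass 425 [[0.0311, -0.0102, 0.0409], [0.1119, 0.0104, 0.0569], [0.1791, 0.0202, 0.0643]]
scene red 118 [[-0.0209, 0.0408, 0.065], [0.0167, 0.054, 0.0714], [0.0572, 0.0605, 0.0799]] [-0.0510591   0.05377963]
top brass 615 [[0.0458, -0.0157, 0.0443], [0.1177, 0.0004, 0.057], [0.1819, 0.0169, 0.0639]]
wrist brass 5191 [[0.0365, -0.0128, 0.05], [0.1171, 0.0032, 0.0602], [0.182, 0.0194, 0.0632]]
wrist red 710 [[-0.0045, 0.0408, 0.071], [0.0223, 0.0479, 0.0735], [0.0552, 0.0585, 0.0752]] [-0.12290179  0.05134718]
```

View pics/s2.png

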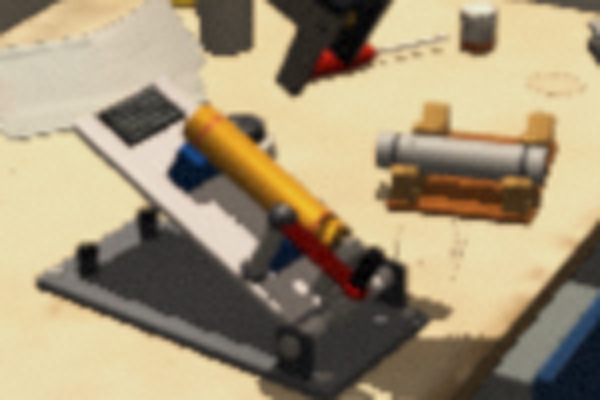

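The scene crop shows the brass lying in both saddles; the measured lower end is about 8 mm from the stop. Next: close the fingers and hover over the pad, with the tool tilted about 0.24 rad to keep the wrist clear of the shelf.

Request:
apply_moves:
  commands:
    - {"linear": [0.6, -0.08, 0], "delta_rot": [0.043, 0.4, 0], "claw": 1}
    - {"linear": [0.7, -0.08, 0], "delta_rot": [0.043, 0.4, 0], "claw": 1}
    - {"linear": [0.7, -0.08, 0], "delta_rot": [0.043, 0.4, 0], "claw": 1}
    - {"linear": [0.7, -0.08, -0.2], "delta_rot": [0.043, 0.4, 0], "claw": 1}
    - {"linear": [0.7, -0.08, -0.4], "delta_rot": [0.043, 0.4, 0], "claw": 1}

```text
clock: 7.3
tcp_pos: [0.6364, 0.0654, 0.2129]
orientation: [0.991, -0.055, 0.118, 0.006]
contact_force: [-0.1, -0.1, 0.1]
gripper_width: 0.022
grasp_force: 0.0
```

Request:
apply_moves:
  commands:
    - {"linear": [0, 0, 0], "delta_rot": [0, 0, 0], "claw": 1}
    - {"linear": [0, 0, 0], "delta_rot": [0, 0, 0], "claw": 1}
    - {"linear": [0, 0, 0], "delta_rot": [0, 0, 0], "claw": 1}

```text
clock: 7.6
tcp_pos: [0.6329, 0.066, 0.2133]
orientation: [0.991, -0.054, 0.118, 0.006]
contact_force: [-0.3, -0.3, -0.9]
gripper_width: 0.0004
grasp_force: 0.0
```

```bash
cat > press.py <<'E'
from wr import *
s,R=st(); rep(s); h=np.array([.44889,.08734,-.10891])
tip=s['tcp_pos']+.022*R[:,2]; print('tip',tip.round(4))
for t in (.48,.36,.24,.12,0): print(t,pt(h,(.225,0,.009),t).round(4),((pt(h,(.225,0,.009),t)-tip)/.05).round(3))
E
python3 press.py
python3 - <<'E'
from h import *
im,d=get_image('scene'); cv2.imwrite('pics/s3.png',im[:320,200:520])
E
```

```text
t 7.6 tcp [0.6329 0.066  0.2133] x [ 0.966 -0.106  0.236] z [ 0.234 -0.026 -0.972] F [-0.3 -0.3 -0.9] w 0.0004 gf 0.0 q [ 0.13  0.29  1.81 -0.08  0.82  1.86]
tip [0.638  0.0654 0.1919]
0.48 [0.6432 0.0661 0.1519] [ 0.103  0.013 -0.8  ]
0.36 [0.6551 0.0648 0.1277] [ 0.341 -0.013 -1.284]
0.24 [0.664  0.0638 0.1022] [ 0.52  -0.032 -1.794]
0.12 [0.6699 0.0632 0.0759] [ 0.637 -0.045 -2.321]
0 [0.6726 0.0629 0.049 ] [ 0.691 -0.051 -2.858]
```

View pics/s3.png

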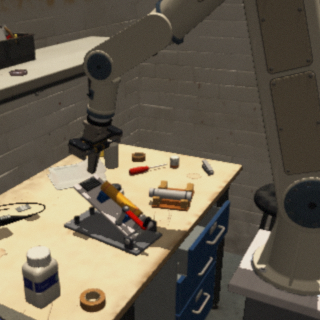

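The closed fingers are above the pad. The wrist joint at crop (100,65) looks near the shelf, so I'll check that clearance from depth.

Run:
```python
from h import *
for n in('scene','top'):
    _,d,m=grab(n); W=pts(d,m); d0=np.load(n+'0.npz')['d']
    k=(abs(d-d0)>.05)&(d>0)&(abs(W[...,1]-.07)<.3)&(W[...,2]>.2)
    for lo in np.arange(.2,.8,.05):
        w=W[k&(W[...,2]>lo)&(W[...,2]<lo+.05)]
        if len(w): print(n,round(lo,2),len(w),'xmax',np.percentile(w[:,0],99).round(3),'ymid',np.median(w[:,1]).round(3))
# shelf
W=pts(np.load('top0.npz')['d'],camera_model('top')); k=(W[...,2]>.4)&(abs(W[...,1]-.07)<.15)&(W[...,0]>.65); print('shelf xmin',np.percentile(W[k][:,0],1),np.percentile(W[k][:,2],[1,99]))
W=pts(np.load('scene0.npz')['d'],camera_model('scene')); k=(abs(W[...,1]-0)<.6)&(W[...,0]>.65)&(W[...,0]<.8)&(W[...,2]>.3)&(W[...,2]<.55); print(np.percentile(W[k],[1,50,99],axis=0))
```

```text
scene 0.2 511 xmax 1.088 ymid 0.188
scene 0.25 1764 xmax 0.642 ymid 0.191
scene 0.3 2361 xmax 0.641 ymid 0.19
scene 0.35 2285 xmax 0.619 ymid 0.189
scene 0.4 2422 xmax 0.603 ymid 0.191
scene 0.45 2537 xmax 0.592 ymid 0.193
scene 0.5 2866 xmax 0.58 ymid 0.194
scene 0.55 3632 xmax 0.57 ymid 0.191
scene 0.6 3852 xmax 0.508 ymid 0.192
scene 0.65 3778 xmax 0.416 ymid 0.196
scene 0.7 150 xmax 0.155 ymid 0.206
top 0.25 2 xmax 0.637 ymid 0.0
top 0.3 281 xmax 0.645 ymid -0.015
top 0.45 99 xmax 0.899 ymid 0.001
top 0.5 115 xmax 0.839 ymid 0.1
top 0.55 3092 xmax 0.598 ymid 0.078
top 0.6 1267 xmax 0.562 ymid 0.107
top 0.65 3135 xmax 0.466 ymid 0.054
top 0.7 3379 xmax 0.389 ymid 0.048
top 0.75 5138 xmax 0.333 ymid 0.04
top 0.8 3790 xmax 0.276 ymid 0.029
shelf xmin 0.7470821470912709 [0.47092426 0.49840577]
[[ 0.74292621 -0.58682322  0.44998877]
 [ 0.7497013   0.27292986  0.48385141]
 [ 0.7982322   0.59470364  0.49502564]]
```

Request:
apply_moves:
  commands:
    - {"linear": [0.05, 0.005, -0.4], "delta_rot": [0, 0, 0], "claw": 1}
    - {"linear": [0.05, 0.005, -0.3], "delta_rot": [0, 0, 0], "claw": 1}
    - {"linear": [0.04, 0, -0.16], "delta_rot": [0, 0, 0], "claw": 1}
    - {"linear": [0.06, 0, -0.16], "delta_rot": [0, 0, 0], "claw": 1}
    - {"linear": [0.06, -0.01, -0.16], "delta_rot": [0, 0, 0], "claw": 1}

```text
clock: 8.25
tcp_pos: [0.6485, 0.0658, 0.1574]
orientation: [0.991, -0.054, 0.121, 0.006]
contact_force: [-2.4, -4.3, 14.1]
gripper_width: 0.0005
grasp_force: 6.8
```

```bash
python3 press.py
```

```text
t 8.25 tcp [0.6485 0.0658 0.1574] x [ 0.965 -0.106  0.241] z [ 0.24  -0.026 -0.97 ] F [-2.4 -4.3 14.1] w 0.0005 gf 6.8 q [ 0.13  0.37  1.83 -0.09  0.71  1.87]
tip [0.6538 0.0653 0.136 ]
0.48 [0.6432 0.0661 0.1519] [-0.213  0.017  0.317]
0.36 [0.6551 0.0648 0.1277] [ 0.025 -0.009 -0.167]
0.24 [0.664  0.0638 0.1022] [ 0.204 -0.029 -0.676]
0.12 [0.6699 0.0632 0.0759] [ 0.321 -0.042 -1.203]
0 [0.6726 0.0629 0.049 ] [ 0.375 -0.048 -1.74 ]
```

Request:
apply_moves:
  commands:
    - {"linear": [0.06, -0.006, -0.2], "delta_rot": [0, 0, 0], "claw": 1}
    - {"linear": [0.06, -0.006, -0.2], "delta_rot": [0, 0, 0], "claw": 1}
    - {"linear": [0.05, -0.006, -0.2], "delta_rot": [0, 0, 0], "claw": 1}
    - {"linear": [0.05, -0.006, -0.2], "delta_rot": [0, 0, 0], "claw": 1}
    - {"linear": [0.04, -0.006, -0.2], "delta_rot": [0, 0, 0], "claw": 1}

```text
clock: 8.75
tcp_pos: [0.6638, 0.0643, 0.1083]
orientation: [0.991, -0.054, 0.124, 0.006]
contact_force: [3.9, -4.2, 10.8]
gripper_width: 0.0007
grasp_force: 4.4
```

Request:
apply_moves:
  commands:
    - {"linear": [0.03, -0.005, -0.16], "delta_rot": [0, 0, 0], "claw": 1}
    - {"linear": [0.03, -0.005, -0.16], "delta_rot": [0, 0, 0], "claw": 1}
    - {"linear": [0.02, 0, -0.14], "delta_rot": [0, 0, 0], "claw": 1}
    - {"linear": [0.01, 0, -0.1], "delta_rot": [0, 0, 0], "claw": 1}
    - {"linear": [0, 0, 0], "delta_rot": [0, 0, 0], "claw": 1}

```text
clock: 9.25
tcp_pos: [0.6633, 0.0642, 0.0761]
orientation: [0.992, -0.054, 0.118, 0.006]
contact_force: [-0.1, 0.2, -0.2]
gripper_width: 0.0002
grasp_force: 0.0
```

```bash
python3 press.py
```

```text
t 9.25 tcp [0.6633 0.0642 0.0761] x [ 0.966 -0.106  0.235] z [ 0.233 -0.025 -0.972] F [-0.1  0.2 -0.2] w 0.0002 gf 0.0 q [ 0.12  0.51  1.84 -0.1   0.57  1.88]
tip [0.6684 0.0636 0.0547]
0.48 [0.6432 0.0661 0.1519] [-0.505  0.05   1.943]
0.36 [0.6551 0.0648 0.1277] [-0.266  0.023  1.459]
0.24 [0.664  0.0638 0.1022] [-0.087  0.004  0.95 ]
0.12 [0.6699 0.0632 0.0759] [ 0.03  -0.009  0.423]
0 [0.6726 0.0629 0.049 ] [ 0.083 -0.015 -0.115]
```

Request:
apply_moves:
  commands:
    - {"linear": [0, 0, 0], "delta_rot": [0, 0, 0], "claw": 1}
    - {"linear": [0, 0, 0], "delta_rot": [0, 0, 0], "claw": 1}
    - {"linear": [0, 0, 0.3], "delta_rot": [0, 0, 0], "claw": 1}
    - {"linear": [0, 0, 0.8], "delta_rot": [0.043, 0.4, 0], "claw": 1}
    - {"linear": [0, 0, 0.9], "delta_rot": [0.043, 0.4, 0], "claw": 0.2}

```text
clock: 9.75
tcp_pos: [0.6632, 0.0643, 0.1786]
orientation: [0.996, -0.054, 0.069, 0.003]
contact_force: [0.6, -0.6, 0.6]
gripper_width: 0.0065
grasp_force: 0.0
```

Request:
apply_moves:
  commands:
    - {"linear": [-0.6, 0.2, 0.7], "delta_rot": [0.043, 0.4, 0], "claw": 0.2}
    - {"linear": [-0.8, 0.2, 0.3], "delta_rot": [0.043, 0.4, 0], "claw": 0.2}
    - {"linear": [-0.8, 0.3, 0], "delta_rot": [0.043, 0.4, 0], "claw": 0.2}
    - {"linear": [-0.8, 0.3, 0], "delta_rot": [0, 0, 0], "claw": 0.2}
    - {"linear": [0, 0, 0], "delta_rot": [0, 0, 0], "claw": 0.2}

```text
clock: 10.25
tcp_pos: [0.5104, 0.1152, 0.2285]
orientation: [0.999, -0.054, -0.002, -0.0]
contact_force: [-0.5, -1.0, 0.3]
gripper_width: 0.0366
grasp_force: 0.0
```

```bash
python3 look.py w4 0 wrist
```

```text
t 10.25 tcp [0.5104 0.1152 0.2285] x [ 0.994 -0.108 -0.004] z [-0.004  0.001 -1.   ] F [-0.5 -1.   0.3] w 0.0366 gf 0.0 q [0.22 0.21 1.86 0.   1.08 1.9 ]
scene brass 270 [[0.0296, -0.0077, 0.0405], [0.1211, 0.009, 0.0573], [0.1771, 0.0193, 0.0633]]
scene red 97 [[-0.0226, 0.0429, 0.0632], [0.0143, 0.0533, 0.0719], [0.0567, 0.0587, 0.079]] [-0.07261631  0.05371938]
top brass 59 [[0.0321, -0.0152, 0.0488], [0.039, -0.0016, 0.0563], [0.1093, 0.016, 0.0644]]
top red 116 [[-0.0148, 0.0385, 0.0661], [0.0174, 0.0466, 0.0724], [0.041, 0.0557, 0.0784]] [-0.01276631  0.04704517]
wrist brass 5189 [[0.0289, -0.014, 0.0459], [0.1058, 0.0034, 0.0569], [0.1742, 0.0185, 0.0601]]
wrist red 1080 [[-0.0161, 0.0396, 0.069], [0.0201, 0.0485, 0.0714], [0.0489, 0.0577, 0.0735]] [-0.04453444  0.04942933]
```

View pics/w4.png

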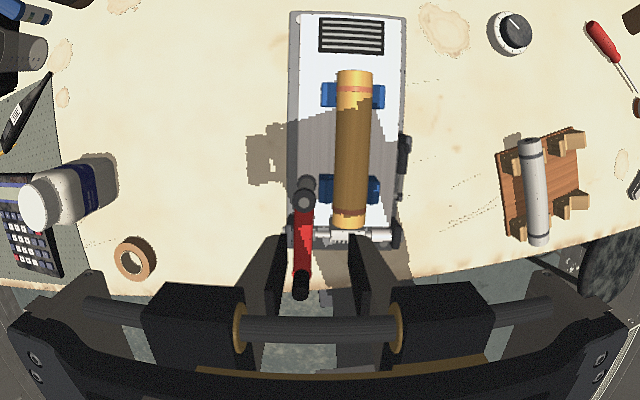

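The wrist view shows the plate level, the brass seated, and the strap pointing toward the robot, with the pivot at (304,185) and the knob at (300,285). Now the knob position.

Run:
```python
from wr import *
s,R=st(); h=np.array([.44889,.08734,-.10891]); T=plate_T(h,0)
for n in('wrist','top','scene'):
    im,d=get_image(n); W=wpts(d,s,R) if n=='wrist' else pts(d,camera_model(n)); L=(W-[h[0],h[1],.04])@T
    k=(d>0)&(im.max(2)<60)&(abs(L[...,0]+.013)<.03)&(abs(L[...,1]-.055)<.03)&(L[...,2]>.078)&(L[...,2]<.115)
    if k.sum()>3: print(n,k.sum(),np.percentile(L[k],[2,50,98],axis=0).round(4).tolist())
piv=pt(h,(.062,.044,.072),0); print('piv',piv, wproj([piv],s,R))
for th in(-.2,-.1,0,.1): 
    k=pt(h,(.062-.076*np.cos(th),.044-.076*np.sin(th),.107),0); print(th,k.round(4),wproj([k],s,R).round(1), proj(camera_model('top'),[k]).round(1))
```

```text
wrist 432 [[-0.017, 0.0432, 0.0793], [-0.0068, 0.0498, 0.102], [-0.0039, 0.057, 0.108]]
top 29 [[-0.0191, 0.0411, 0.0858], [-0.0122, 0.0469, 0.1072], [-0.0052, 0.0543, 0.1114]]
scene 39 [[-0.0207, 0.0497, 0.0789], [-0.016, 0.0548, 0.0928], [-0.0079, 0.0593, 0.1086]]
piv [0.51530523 0.12434023 0.112     ] [[306.73865427 203.65934233]]
-0.2 [0.4429 0.1474 0.147 ] [[289.6 295.6]] [[288.2 237.7]]
-0.1 [0.441  0.1401 0.147 ] [[298.1 296.7]] [[291.  238.4]]
0 [0.4398 0.1326 0.147 ] [[306.6 297.2]] [[293.9 239. ]]
0.1 [0.4393 0.125  0.147 ] [[315.2 296.9]] [[296.8 239.2]]
```

Request:
apply_moves:
  commands:
    - {"linear": [-0.7, 0.24, 0], "delta_rot": [0, 0, -0.3], "claw": 0.2}
    - {"linear": [-0.7, 0.24, 0], "delta_rot": [0, 0, -0.3], "claw": 0.2}
    - {"linear": [0, 0, 0], "delta_rot": [0, 0, 0], "claw": 0.2}
    - {"linear": [0, 0, 0], "delta_rot": [0, 0, 0], "claw": 0.2}

```text
clock: 10.95
tcp_pos: [0.4452, 0.1383, 0.2277]
orientation: [0.996, -0.09, -0.0, -0.0]
contact_force: [-0.0, -0.4, -0.7]
gripper_width: 0.0369
grasp_force: 0.0
```

```bash
cat > knob.py <<'E'
from wr import *
s,R=st(); rep(s); h=np.array([.44889,.08734,-.10891]); T=plate_T(h,0)
piv=pt(h,(.062,.044,.072),0); v=(s['tcp_pos']-piv)@T; th=np.arctan2(-v[1],-v[0])
print('tool angle about pivot',th,'r',np.hypot(*v[:2]),'yaw-th',np.arctan2(R[1,0],R[0,0])-h[2])
im,d=get_image('wrist'); W=wpts(d,s,R); L=(W-[h[0],h[1],.04])@T
k=(d>0)&(im.max(2)<70)&(L[...,2]>.08)&(L[...,2]<.112)&(np.hypot(L[...,0]-.062,L[...,1]-.044)<.1)&(np.hypot(L[...,0]-.062,L[...,1]-.044)>.055)
if k.sum(): print('knob?',k.sum(),np.percentile(L[k],[2,50,98],axis=0).round(4).tolist())
H,S,V=cv2.split(cv2.cvtColor(im,cv2.COLOR_BGR2HSV))
r=((H<6)|(H>172))&(S>130)&(d>0)&(L[...,2]>.055)&(L[...,2]<.085)&(np.hypot(L[...,0]-.062,L[...,1]-.044)<.09)
if r.sum()>20:
    q=L[r][:,:2]; c=q.mean(0); u=np.linalg.svd(q-c)[2][0]; u*=np.sign(u@(c-[.062,.044])); print('strap',r.sum(),'c',c,'angle svd',np.arctan2(-u[1],-u[0]),'from piv',np.arctan2(.044-c[1],.062-c[0]))
def wp(t): return piv[:2]+T[:2,:2]@np.array([-.076*np.cos(t),-.076*np.sin(t)])
ths=np.linspace(th,1.62,21); p=s['tcp_pos'][:2]
for i in range(0,20,5):
    a=[wp(ths[i+j+1])-(wp(ths[i+j]) if i+j else p) for j in range(5)]; print(np.round(np.array(a)/.05,3).tolist())
print('step',(ths[1]-ths[0])/.12,'to seat',(np.r_[wp(1.62)]-p)/.05)
E
python3 knob.py
python3 - <<'E'
from wr import *
im,_=get_image('wrist'); cv2.imwrite('pics/w5.png',im)
E
```

```text
t 10.95 tcp [0.4452 0.1383 0.2277] x [ 0.984 -0.18  -0.001] z [-0.001  0.001 -1.   ] F [-0.  -0.4 -0.7] w 0.0369 gf 0.0 q [0.3  0.11 1.97 0.   1.06 2.05]
tool angle about pivot -0.08719123804825421 r 0.07146306349988496 yaw-th -0.0717061706916487
knob? 426 [[-0.018, 0.0437, 0.0816], [-0.0081, 0.0505, 0.1061], [-0.0041, 0.0573, 0.1079]]
strap 1378 c [0.02393521 0.04879831] angle svd -0.05812782210735648 from piv -0.1253950124199266
[[-0.109, -0.111], [-0.009, -0.129], [0.002, -0.13], [0.013, -0.129], [0.024, -0.127]]
[[0.035, -0.125], [0.046, -0.121], [0.056, -0.117], [0.066, -0.112], [0.075, -0.106]]
[[0.084, -0.099], [0.092, -0.092], [0.099, -0.084], [0.106, -0.075], [0.112, -0.065]]
[[0.117, -0.056], [0.121, -0.046], [0.125, -0.035], [0.127, -0.024], [0.129, -0.013]]
step 0.711329682520106 to seat [ 1.3111679  -1.79577848]
```

View pics/w5.png

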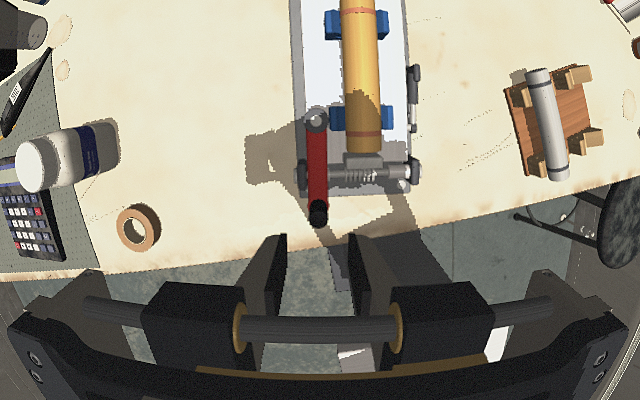

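The wrist view shows the knob at (318,213), centred between the fingers. I'll descend around it and close loosely to 24 mm.

Request:
apply_moves:
  commands:
    - {"linear": [-0.06, 0, -0.7], "delta_rot": [0, 0, 0], "claw": 0.2}
    - {"linear": [0, 0, -0.5], "delta_rot": [0, 0, 0], "claw": 0.2}
    - {"linear": [0, 0, -0.35], "delta_rot": [0, 0, 0], "claw": 0.2}
    - {"linear": [0, 0, -0.1], "delta_rot": [0, 0, 0], "claw": 0.48}
    - {"linear": [0, 0, 0], "delta_rot": [0, 0, 0], "claw": 0.48}

```text
clock: 11.55
tcp_pos: [0.4421, 0.1379, 0.1444]
orientation: [0.996, -0.091, -0.001, 0.0]
contact_force: [0.2, 0.1, 0.5]
gripper_width: 0.0243
grasp_force: 0.0
```

```bash
python3 knob.py
```

```text
t 11.55 tcp [0.4421 0.1379 0.1444] x [ 0.983 -0.181 -0.003] z [-0.003  0.    -1.   ] F [0.2 0.1 0.5] w 0.0243 gf 0.0 q [0.3  0.22 2.05 0.   0.87 2.05]
tool angle about pivot -0.0743442464633421 r 0.07446075260471303 yaw-th -0.0730850515090849
knob? 2175 [[-0.0181, 0.0255, 0.0828], [-0.0048, 0.05, 0.1025], [-0.0008, 0.0728, 0.1113]]
strap 2849 c [0.02395999 0.04865813] angle svd -0.04533725683831402 from piv -0.1218468644985376
[[-0.048, -0.122], [-0.007, -0.129], [0.004, -0.129], [0.015, -0.128], [0.025, -0.126]]
[[0.036, -0.124], [0.046, -0.12], [0.056, -0.116], [0.066, -0.111], [0.075, -0.105]]
[[0.084, -0.098], [0.092, -0.091], [0.099, -0.082], [0.105, -0.074], [0.111, -0.065]]
[[0.116, -0.055], [0.121, -0.045], [0.124, -0.035], [0.126, -0.024], [0.128, -0.013]]
step 0.705976769359726 to seat [ 1.37357975 -1.78867161]
```

Request:
apply_moves:
  commands:
    - {"linear": [-0.03, -0.122, 0], "delta_rot": [0, 0, 0.7], "claw": 0.48}
    - {"linear": [-0.007, -0.129, 0], "delta_rot": [0, 0, 0.7], "claw": 0.48}
    - {"linear": [0.004, -0.129, 0], "delta_rot": [0, 0, 0.7], "claw": 0.48}
    - {"linear": [0.015, -0.128, 0], "delta_rot": [0, 0, 0.7], "claw": 0.48}
    - {"linear": [0.025, -0.126, 0], "delta_rot": [0, 0, 0.7], "claw": 0.48}

```text
clock: 12.1
tcp_pos: [0.4434, 0.1066, 0.1463]
orientation: [0.993, 0.121, 0.001, -0.0]
contact_force: [1.0, 2.1, 0.5]
gripper_width: 0.0236
grasp_force: 0.6
```

```bash
python3 knob.py
```

```text
t 12.1 tcp [0.4434 0.1066 0.1463] x [0.971 0.239 0.001] z [ 0.001  0.001 -1.   ] F [1.  2.1 0.5] w 0.0236 gf 0.6 q [0.23 0.21 2.07 0.   0.86 1.56]
tool angle about pivot 0.35050522950737645 r 0.07410179993595657 yaw-th 0.3507600424242964
knob? 2082 [[-0.0142, 0.0003, 0.0831], [-0.0034, 0.0239, 0.1033], [0.0092, 0.0442, 0.111]]
strap 2762 c [0.02615712 0.03427687] angle svd 0.323656499152865 from piv 0.2648958342980048
[[-0.011, -0.102], [0.032, -0.091], [0.038, -0.089], [0.043, -0.086], [0.049, -0.083]]
[[0.054, -0.08], [0.059, -0.077], [0.063, -0.073], [0.068, -0.069], [0.072, -0.064]]
[[0.076, -0.059], [0.08, -0.054], [0.083, -0.049], [0.086, -0.044], [0.089, -0.038]]
[[0.091, -0.033], [0.093, -0.027], [0.094, -0.021], [0.095, -0.015], [0.096, -0.009]]
step 0.5289561543719267 to seat [ 1.34829433 -1.1627117 ]
```

Tracking well; continuing the arc.

Request:
apply_moves:
  commands:
    - {"linear": [0.036, -0.124, 0], "delta_rot": [0, 0, 0.7], "claw": 0.48}
    - {"linear": [0.046, -0.12, 0], "delta_rot": [0, 0, 0.7], "claw": 0.48}
    - {"linear": [0.056, -0.116, 0], "delta_rot": [0, 0, 0.7], "claw": 0.48}
    - {"linear": [0.066, -0.111, 0], "delta_rot": [0, 0, 0.7], "claw": 0.48}
    - {"linear": [0.075, -0.105, 0], "delta_rot": [0, 0, 0.7], "claw": 0.48}

```text
clock: 12.65
tcp_pos: [0.4571, 0.0779, 0.1461]
orientation: [0.946, 0.324, 0.0, 0.0]
contact_force: [0.5, 1.8, 0.7]
gripper_width: 0.0237
grasp_force: 0.6
```

Request:
apply_moves:
  commands:
    - {"linear": [0.084, -0.098, 0], "delta_rot": [0, 0, 0.7], "claw": 0.48}
    - {"linear": [0.092, -0.091, 0], "delta_rot": [0, 0, 0.7], "claw": 0.48}
    - {"linear": [0.099, -0.082, 0], "delta_rot": [0, 0, 0.7], "claw": 0.48}
    - {"linear": [0.105, -0.074, 0], "delta_rot": [0, 0, 0.7], "claw": 0.48}
    - {"linear": [0.111, -0.065, 0], "delta_rot": [0, 0, 0.7], "claw": 0.48}

```text
clock: 13.15
tcp_pos: [0.4814, 0.0573, 0.146]
orientation: [0.858, 0.514, -0.0, 0.0]
contact_force: [-0.4, 1.9, -0.2]
gripper_width: 0.0237
grasp_force: 0.6
```

```bash
python3 knob.py
```

```text
t 13.15 tcp [0.4814 0.0573 0.146 ] x [ 0.471  0.882 -0.001] z [ 0.    -0.001 -1.   ] F [-0.4  1.9 -0.2] w 0.0237 gf 0.6 q [ 0.12  0.25  2.01 -0.    0.88  0.61]
tool angle about pivot 1.211235824241064 r 0.07511059424127886 yaw-th 1.1887905528874352
knob? 2114 [[0.0169, -0.03, 0.0822], [0.0342, -0.0191, 0.1031], [0.0606, -0.0081, 0.1112]]
strap 2796 c [0.04754776 0.01063351] angle svd 1.147832581634665 from piv 1.1620541821307988
[[0.02, -0.03], [0.028, -0.013], [0.028, -0.013], [0.029, -0.012], [0.029, -0.011]]
[[0.029, -0.011], [0.029, -0.01], [0.03, -0.01], [0.03, -0.009], [0.03, -0.008]]
[[0.03, -0.008], [0.03, -0.007], [0.03, -0.007], [0.03, -0.006], [0.031, -0.005]]
[[0.031, -0.005], [0.031, -0.004], [0.031, -0.003], [0.031, -0.003], [0.031, -0.002]]
step 0.17031840656622407 to seat [ 0.58758217 -0.17692805]
```

Request:
apply_moves:
  commands:
    - {"linear": [0.114, -0.058, 0], "delta_rot": [0, 0, 0.7], "claw": 0.48}
    - {"linear": [0.119, -0.047, 0], "delta_rot": [0, 0, 0.7], "claw": 0.48}
    - {"linear": [0.121, -0.036, 0], "delta_rot": [0, 0, 0.7], "claw": 0.48}
    - {"linear": [0.12, -0.025, 0], "delta_rot": [0, 0, 0.7], "claw": 0.48}
    - {"linear": [0.11, -0.015, 0], "delta_rot": [0, 0, 0.7], "claw": 0.48}

```text
clock: 13.7
tcp_pos: [0.5102, 0.0483, 0.1457]
orientation: [0.732, 0.681, -0.0, 0.001]
contact_force: [-1.0, 0.6, -0.3]
gripper_width: 0.024
grasp_force: 0.5
```

```bash
python3 knob.py
```

```text
t 13.7 tcp [0.5102 0.0483 0.1457] x [ 0.072  0.997 -0.001] z [ 0.    -0.001 -1.   ] F [-1.   0.6 -0.3] w 0.024 gf 0.5 q [ 0.09  0.29  1.96 -0.    0.89  0.17]
tool angle about pivot 1.6124484182721488 r 0.07618617300716647 yaw-th 1.607394255765653
knob? 2132 [[0.0413, -0.0352, 0.0822], [0.0614, -0.0228, 0.1027], [0.0885, -0.0208, 0.1109]]
strap 2842 c [0.06229063 0.00703201] angle svd 1.5341178066085772 from piv 1.5786579226624553
[[0.001, 0.004], [0.001, -0.0], [0.001, -0.0], [0.001, -0.0], [0.001, -0.0]]
[[0.001, -0.0], [0.001, -0.0], [0.001, -0.0], [0.001, -0.0], [0.001, -0.0]]
[[0.001, -0.0], [0.001, -0.0], [0.001, -0.0], [0.001, -0.0], [0.001, -0.0]]
[[0.001, -0.0], [0.001, -0.0], [0.001, -0.0], [0.001, -0.0], [0.001, -0.0]]
step 0.0031464923866038794 to seat [0.0117055  0.00298686]
```

Request:
apply_moves:
  commands:
    - {"linear": [0.02, 0, 0], "delta_rot": [0, 0, 0], "claw": 0.48}
    - {"linear": [-0.06, 0, 0], "delta_rot": [0, 0, 0], "claw": 0.2}
    - {"linear": [0, 0, 0.1], "delta_rot": [0, 0, 0], "claw": 0.2}
    - {"linear": [0, 0, 0.6], "delta_rot": [0, 0, 0], "claw": 0.2}
    - {"linear": [0, 0, 0.9], "delta_rot": [0, 0, 0], "claw": 0.2}

```text
clock: 14.25
tcp_pos: [0.5058, 0.048, 0.2243]
orientation: [0.733, 0.681, -0.003, -0.001]
contact_force: [0.9, 0.1, 0.3]
gripper_width: 0.0363
grasp_force: 0.0
```

Request:
apply_moves:
  commands:
    - {"linear": [-0.2, 0, 0.9], "delta_rot": [0, 0, 0], "claw": 0.2}
    - {"linear": [-0.6, 0, 0.5], "delta_rot": [0, 0, 0], "claw": 0.2}
    - {"linear": [-0.7, 0, 0.3], "delta_rot": [0, 0, 0], "claw": 0.2}
    - {"linear": [0, 0, 0], "delta_rot": [0, 0, 0], "claw": 0.2}
    - {"linear": [0, 0, 0], "delta_rot": [0, 0, 0], "claw": 0.2}

```text
clock: 14.75
tcp_pos: [0.4327, 0.0482, 0.3107]
orientation: [0.732, 0.681, 0.0, 0.001]
contact_force: [0.5, 0.0, 0.6]
gripper_width: 0.037
grasp_force: 0.0
```

```bash
python3 knob.py | head -4; python3 look.py s6 0
python3 - <<'E'
from fit import *
# plate level check: plate + pad heights in top view
_,d=get_image('top'); W=pts(d,camera_model('top')); h=np.array([.44889,.08734,-.10891]); L=(W-[h[0],h[1],.04])@plate_T(h,0)
for x in (.15,.19,.225,.245):
    k=(abs(L[...,0]-x)<.01)&(abs(abs(L[...,1])-.03)<.015)&(d>0); print(x,k.sum(),np.median(L[k][:,2]).round(4) if k.any() else '')
E
```

```text
t 14.75 tcp [0.4327 0.0482 0.3107] x [ 0.073  0.997 -0.001] z [ 0.002 -0.002 -1.   ] F [0.5 0.  0.6] w 0.037 gf 0.0 q [ 0.11 -0.03  1.92 -0.    1.24  0.18]
tool angle about pivot 0.8536827683176158 r 0.112313875404486 yaw-th 1.6066719132650698
knob? 235 [[0.0537, -0.036, 0.0818], [0.0595, -0.0275, 0.1059], [0.0676, -0.0214, 0.1079]]
strap 793 c [0.06158909 0.00578186] angle svd 1.5254656918032785 from piv 1.5600449749971106
t 14.8 tcp [0.4331 0.0482 0.3101] x [ 0.073  0.997 -0.002] z [ 0.001 -0.002 -1.   ] F [ 0.  -0.9  0.3] w 0.0367 gf 0.0 q [ 0.11 -0.02  1.92 -0.    1.24  0.18]
scene brass 330 [[0.0288, -0.0141, 0.0405], [0.1078, 0.0115, 0.0558], [0.1775, 0.021, 0.0698]]
scene red 58 [[0.0518, -0.0277, 0.0696], [0.0576, 0.0061, 0.0733], [0.0665, 0.042, 0.0776]] [-0.46550077  0.03329444]
top brass 322 [[0.0819, -0.0167, 0.0474], [0.1421, 0.0026, 0.057], [0.1789, 0.0149, 0.0642]]
wrist brass 2491 [[0.0315, -0.014, 0.0477], [0.1092, 0.0033, 0.0584], [0.1788, 0.0184, 0.069]]
wrist red 793 [[0.0539, -0.0319, 0.0694], [0.0616, 0.0067, 0.0725], [0.0711, 0.0379, 0.0753]] [ 0.54654197 -0.02752993]
0.15 165 0.0092
0.19 147 0.0056
0.225 145 0.0076
0.245 105 0.0072
```

View pics/s6.png

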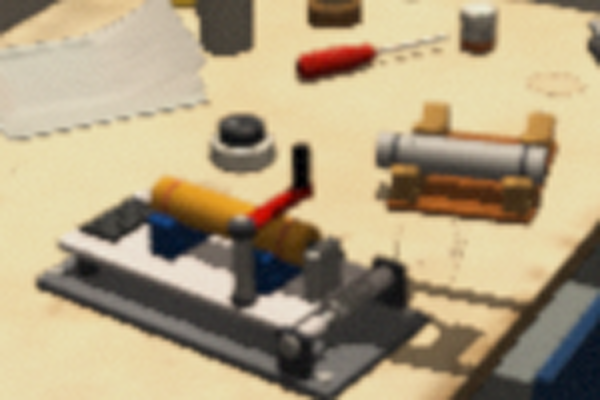

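The scene crop shows the plate level, the brass seated beside the stop, and the strap square across it (measured at about 1.55 rad). The robot is clear, so I'm handing in.

```bash
python3 -c "
from workcell import *
print(finish_job())"
```

```text
the job is handed in; nothing more can be done
None
```

I handed the job in at about 15 s: the brass plunger lies in both saddles about 5–8 mm from the end stop, the plate stays level by itself, and the strap is across over the plunger at about 1.55 rad (target 1.57). The judge's verdict was not shown.

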